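# Open the tab-locked cap of a lab waste canister

### The arm

A 6-joint arm with a two-finger parallel gripper is mounted at the origin on the work surface. World frame = base frame: x ahead of the robot, y to its left, z up, the work surface at z = 0. Lengths are in mm, angles in rad, forces in N, time in s.
With the tool pointing down it reaches from about 275 to 1000 mm from the base axis. Payload 8.4 kg.
Tool frame: the origin (TCP) lies at the very end of the fingers, on their centre line; the grasp point (between the pads) lies 19 mm behind it; y points along the fingers, x is the direction in which the jaws open and shut, and the axes are right-handed (so a half turn about y gives the same grasp; the last joint's range is limited). The gripper opens to 85 mm and grips with 20 to 120 N. Pads are 22 mm wide; open, the fingers measure 114 mm over their backs; the gripper's body (76 mm by 85 mm) begins 54 mm behind the grasp point. The pads swing forward as they close: fully open they stand 13 mm farther back than shut.
Start: joints at [-1.298, 0.353, 1.633, -0, 1.155, -0.002], TCP at [169.595, -601.553, 231.281] pointing down, gripper open.
Joint ranges: [-2.63, 2.63], [-0.92, 2.1], [0.06, 2.66], [-1.3, 4.44], [0, 2.69], [-3.02, 3.02]. Speed limits (rad/s): [2.22, 2.22, 2.79, 3.14, 3.14, 3.14].

### API

Orientations are given as [roll, pitch, yaw] about the fixed x, y, z axes, in that order (R = Rz(yaw) Ry(pitch) Rx(roll)).
In Python, from rig import r gives the robot as it stands.
- The arm moves only by the tool servo_tool, never from a script. Its argument "motion" is a list of rows, each a list of 7 numbers: the opening, from -1 (shut) to 1 (fully open), then the shift along the tool's x, y, z in m, then the turn, a rotation vector about the tool's x, y, z in units of 10 degrees (1.0 is 10 degrees). A call has 1 to 12 rows; each row is the pose to reach, as a shift and turn from the pose commanded when the call began, along the tool's axes at that moment; what a row does not reach only later rows make up. A row lasts 1/8 s, in which the tool goes at most 62.5 mm and 10.7 degrees, less where a joint would pass 70% of its speed; a pose out of reach is approached as far as the arm can. A call with a gripper value outside its range is refused whole. The fingers move at their own pace and stop on an object; "grip_force" is the grip in N (left out, the last holds). Time passes only in rows, so rows that repeat a pose let the fingers close. It gives the time, the measured TCP pose, the force and the opening at its end, in the units of the state.
- r.sense(): the state, without advancing time (a new reading comes with each control period).
- r.grab_frame(name): name is "scene" or "side" or "wrist"; returns the picture (400x640x3 uint8, red, green, blue); there is no depth.
- r.calibration(name): a dict with "fx", "fy", "cx", "cy" (pixels), "R" (3x3) and "t" (3): a world point X has camera coordinates R X + t; the wrist camera has in their place "mount" (4x4, takes a point from camera to tool coordinates, whose origin is the TCP and whose axes are the tool frame's). Camera axes: x right, y down, z forward; pixel columns grow to the right and rows downward; lengths in mm; the calibration is good to about 2 mm. A picture is of the moment at which its call begins: read the wrist's pose just before it. calibration takes no time and is no camera call.
- r.sign_off(): hands the job in, once; it reports no verdict.
The state is a dict: "clock": time; "qpos": joint angles; "qvel": joint speeds; "joint_efforts": joint torques, N m; "eef_pos": TCP position; "tcp_rot": TCP orientation; "contact_force": force on the tool from outside, world axes, zero at the start; "wrist_torque": the same for the moment, N m; "opening": opening from 0.0 (shut) to 1.0 (fully open).
Only numpy, scipy, OpenCV 4.12 (cv2) and the standard library are available. Lean on these libraries where they do the work, as an engineer would, in place of code of your own. Each camera call takes 0.05 s, during which the arm holds its last target. There are 200 camera calls.

### The job

Open the white waste canister on the lab bench: squeeze the two tabs on top of its cap together, keep them squeezed while you turn the cap anticlockwise (seen from above) until you feel it come up against its soft stop, then lift the cap straight off and set it down gently, upright and flat on the floor of the steel tray, and let go of it. The plastic lock is fragile, so neither wrench the cap on past its stop nor tug at it while it is still caught, and leave the amber bottle, the beaker and the jar where they stand.

Things in the scene. Friction and masses are not known exactly. Their poses are not given: they have to be found in the camera images.
- canister: White plastic canister, fixed to the bench: a block 140 (x) by 180 (y) by 140 mm high with a low carrying grip at each y end (up to 158 mm high) and, in the middle of its top, a round neck 84 mm across whose rim is 174 mm above the bench. Origin: on the neck's axis at the underside, z up.
- neck_rim (a point): Centre of the neck's rim, 174 mm above the canister's origin. The cap's cover rests on this rim, which bears pressing. The cap must rise 35 mm to be clear of the neck.
- lock: The plastic lock inside the neck (notches, ledges, rubber stop), unseen under the cap; fixed; origin and axes as the canister's. More than 25 N in all between cap and lock breaks it: reached when pulling up with 25 N while the lugs are caught, when turning hard with the tabs out, or some 3 degrees past first touch of the stop (about 0.75 N m).
- cap: Grey plastic cap, about 0.17 kg, loose, 70 mm high. Upwards: a plug 50 mm across, 32 mm high; a round cover 88 mm across, 32 to 38 mm; on it a boss 28 mm across up to 52 mm and two black upright tabs. Origin: centre of the plug's underside, z up. Seated, the cover lies on the neck's rim, origin 142 mm above the canister's, 2.5 mm sideways play. Starts locked, x axis along the canister's x axis.
- cap_top (a point): Point on the cap's axis level with the tabs' tops, 70 mm above its origin. With both tabs fully in the cap turns easily, anticlockwise from above (+z), until it meets a springy rubber stop somewhere between 34 and 75 degrees (0.6 to 1.3 rad) from the start: hidden, different every time. Past first touch the stop pushes back with 14 N m per rad (0.24 N m per degree).
- cap_lug (a point): Tip of the lug between the cap's +x and +y axes, hidden in the neck at the start: one of two lugs at the plug's foot (the other is opposite; 10 mm wide, 66 mm over both, 2 to 10 mm above the cap's origin). At the stop, or up to 3 degrees before it, they come out straight upward through slots; anywhere earlier they catch under a ledge after 2 mm of lift.
- tab_a_face (a point): Centre of the flat outer face of the black tab on the cap's +x side, 57 mm above the cap's origin, 31 mm from its axis with the tab out; moves with the tab. Each tab is an upright plate 24 mm wide, 6 mm thick, from 39 to 70 mm above the cap's origin; outer faces 62 mm apart, looking along the cap's +x and -x.
- tab_b_face (a point): The same point of the tab on the -x side. Each tab slides 6.5 mm straight inward against a spring (5 N at first, 12.5 N fully in; faces then 49 mm apart). Fully in they free the cap to turn; released at the start angle they block it within about 3 degrees; elsewhere in the turn they block nothing.
- tray: Square steel tray, fixed, 190 by 190 mm outside, walls 4 mm thick and 22 mm high, floor 4 mm thick. Origin: centre of its underside on the bench. Beside the canister, on either side.
- amber_bottle: Bystander: amber glass bottle with blue cap, 66 mm across, 150 mm high, standing. Origin: centre of its underside.
- beaker: Bystander: glass beaker, 68 mm across, 90 mm high, standing. Origin: centre of its underside.
- jar: Bystander: small white jar with blue cap, 52 mm across, 70 mm high, standing. Origin: centre of its underside.

How it is judged (in metres and radians):
On the way, in this order (a step that is already met when the one before it is completed fails the run):
1. the cap, still seated in the neck, has been turned at least 26 degrees with its tabs squeezed (angle between the x axis of cap and the x axis of canister, either way round above 0.45 rad and distance between cap and canister below 0.147 m and distance between tab_a_face and tab_b_face below 0.054 m), for 0.1 s.
2. the cap has been lifted clear of the neck, upright (z of cap in the frame of canister above 0.18 m and angle between cap's own z axis and vertical below 0.3 rad), for 0.1 s.
At the end, for the whole second after the job is handed in: The cap stands upright (within 6 degrees) with its plug flat on the floor of the tray (origin less than 9 mm above the tray's underside and within 65 mm of the tray's centre along both tray axes), at rest, with its tabs sprung out again (x of cap in the frame of tray between -0.065 and 0.065 m and y of cap in the frame of tray between -0.065 and 0.065 m and z of cap in the frame of tray below 0.009 m and angle between cap's own z axis and vertical below 0.1 rad and linear speed of cap below 0.02 m/s and distance between tab_a_face and tab_b_face above 0.059 m); the robot touches nothing.
It fails at once if the cap is wrenched past its stop or tugged while caught: more than 25 N between cap and lock (contact force between cap and lock above 25 N).
It fails at once if the cap is banged down on the tray: more than 40 N (contact force between cap and tray above 40 N).
It fails at once if a bystander is moved more than 20 mm (distance of any of amber_bottle, beaker, jar from where it was at the start of the episode above 0.02 m).
It also fails if it takes over 67 s, if anything falls off the work surface, if the arm or the gripper's body presses on something with over 40 N, if the wrist force passes 120 N, or if a joint passes its speed limit or range.

## Working session

There is one attempt and no reset: what is moved stays moved. The work goes in short steps, Python scripts to look and compute and a tool call to move; the robot and the scene stay as the last step left them, time stands still between calls to the robot, and variables do not carry over. Pictures are saved under pics/ and viewed, on a budget of 10 in all, crops included, one or two more only if the job needs it, and the job is handed in when it is done.

Besides the shell and the picture viewer there is one more tool, called after "Emit:" by a JSON object that holds its "method" and its "body", one argument or row to a line. servo_tool: Moves the arm, as the interface text tells. Its arguments: {"type":"object","properties":{"motion":{"type":"array","items":{"type":"array","items":{"type":"number"}}},"grip_force":{"type":"number"}},"required":["motion"]}

```bash
mkdir -p pics; ls; python3 - <<'E'
from rig import r
import cv2,numpy as np
s=r.sense();print(s)
for n in("scene","side"):
    cv2.imwrite(f"pics/{n}0.png",r.grab_frame(n)[:,:,::-1]);print(r.calibration(n))
print(r.calibration("wrist"))
E
```

```text
pics
{'clock': 0.0, 'qpos': array([-1.29842400e+00,  3.53634357e-01,  1.63416612e+00,  6.98576675e-06,
        1.15520720e+00, -2.41363758e-03]), 'qvel': array([-1.08198368e-03, -8.31790588e-04,  7.21689225e-04, -2.14283238e-05,
       -4.18908237e-04,  1.70288637e-03]), 'joint_efforts': array([-3.39430124e-03, -6.05254269e+01, -3.42069268e+01, -2.40308345e-04,
        9.33509757e-03, -3.48986623e-05]), 'eef_pos': array([ 169.44832888, -601.07524443,  230.55661643]), 'tcp_rot': array([-1.57078652e+00,  1.41499809e-03, -1.29601318e+00]), 'contact_force': array([-0.20097824,  0.06597304, -0.407478  ]), 'wrist_torque': array([-0.01245541,  0.00227561, -0.03377126]), 'opening': 1.0017702290389823}
{'fx': 413.5445209134908, 'fy': 413.5445209134908, 'cx': 324.32056713447156, 'cy': 190.990426621261, 'R': array([[ 0.42801061,  0.90365555,  0.01461381],
       [ 0.53295028, -0.23930333, -0.81160207],
       [-0.72991158,  0.35516273, -0.58402784]]), 't': array([-274.0452988 , -197.58581152, 1388.35150943])}
{'fx': 475.02182980309874, 'fy': 475.02182980309874, 'cx': 312.98847717240693, 'cy': 201.14577991983708, 'R': array([[-0.8253654 , -0.56456901,  0.0058138 ],
       [-0.41535744,  0.60018807, -0.68355869],
       [ 0.38242667, -0.56660049, -0.7298724 ]]), 't': array([515.77720646, 361.96891474, 999.13158715])}
{'fx': 303.7804540349143, 'fy': 303.7804540349143, 'cx': 317.131560606555, 'cy': 202.68664555579093, 'mount': array([[ 9.99999983e-01,  1.04525137e-04, -1.53873534e-04,
         6.00038297e-01],
       [ 1.78370057e-04, -3.04061405e-01,  9.52652418e-01,
        -1.41988411e+02],
       [ 5.27891213e-05, -9.52652429e-01, -3.04061418e-01,
         7.80408146e+01],
       [ 0.00000000e+00,  0.00000000e+00,  0.00000000e+00,
         1.00000000e+00]])}
```

View pics/scene0.png

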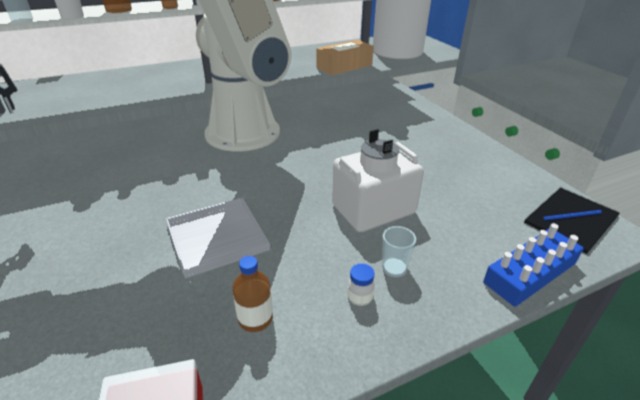

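View pics/side0.png

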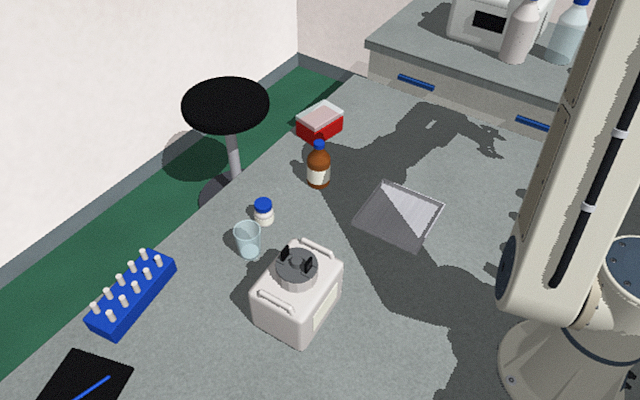

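The scene picture shows the tab tops near (374,133) and (388,143), and the tray corners near (167,217), (237,200), (268,247) and (187,272). In the side picture the tab tops are near (284,247) and (308,258), and the tray corners near (386,180), (446,204), (414,253) and (351,222).

```bash
cat >h.py <<'E'
from rig import r
import numpy as np, cv2
from scipy.spatial.transform import Rotation as Ro
def cam(n,s=None):
    c=r.calibration(n)
    if n=="wrist":
        M=np.array(c["mount"]);T=np.eye(4);T[:3,:3]=Ro.from_euler("xyz",s["tcp_rot"]).as_matrix();T[:3,3]=s["eef_pos"]
        W=np.linalg.inv(T@M);R,t=W[:3,:3],W[:3,3]
    else: R,t=np.array(c["R"]),np.array(c["t"])
    K=np.array([[c["fx"],0,c["cx"]],[0,c["fy"],c["cy"]],[0,0,1]])
    return K,R,t
def onz(C,uv,z):
    K,R,t=C;d=R.T@np.linalg.inv(K)@np.array([*uv,1.]);o=-R.T@t
    return o+d*(z-o[2])/d[2]
def proj(C,X):
    K,R,t=C;p=K@(R@np.asarray(X,float)+t);return p[:2]/p[2]
def tri(C1,u1,C2,u2):
    P=[C[0]@np.c_[C[1],C[2]] for C in(C1,C2)]
    X=cv2.triangulatePoints(P[0],P[1],np.array(u1,float).reshape(2,1),np.array(u2,float).reshape(2,1));return (X[:3]/X[3]).ravel()
E
python3 - <<'E'
from h import *
np.set_printoptions(precision=1,suppress=True)
A,B=cam("scene"),cam("side")
for a in[(374,133),(388,143)]:
    print("sc tab",onz(A,a,212))
for b in[(284,247),(308,258)]: print("si tab",onz(B,b,212))
for u in[(167,217),(237,200),(268,247),(187,272)]: print("sc tray",onz(A,u,22))
for u in[(386,180),(446,204),(414,253),(351,222)]: print("si tray",onz(B,u,22))
for n,u,v in[("amber",(255,325),(318,186)),("beaker",(397,270),(247,254)),("jar",(361,300),(264,222))]: print(n,onz(A,u,0),onz(B,v,0))
E
```

```text
sc tab [524.5 177.  212. ]
sc tab [577.3 181.  212. ]
si tab [569.6 186.4 212. ]
si tab [514.3 181.4 212. ]
sc tray [ 387.7 -296.3   22. ]
sc tray [ 390.3 -126.3   22. ]
sc tray [ 585.2 -111.3   22. ]
sc tray [ 586.8 -285.8   22. ]
si tray [ 567.3 -286.5   22. ]
si tray [ 387.3 -297.    22. ]
si tray [385.4 -95.8  22. ]
si tray [567.6 -93.6  22. ]
amber [ 751.4 -195.5    0. ] [ 726.1 -173.6    0. ]
beaker [744.7 123.4   0. ] [738.1 131.5   0. ]
jar [782.9  13.1   0. ] [769.2  22.9  -0. ]
```

Emit:
{"method": "servo_tool", "body": {
  "motion": [
    [1,-0.02,-0.04,0.02,0,-0.3,0],
    [1,-0.06,-0.07,0.055,0,-0.9,0],
    [1,-0.1,-0.07,0.09,0,-1.5,0],
    [1,-0.14,-0.07,0.125,0,-2.1,0],
    [1,-0.18,-0.07,0.16,0,-2.7,0],
    [1,-0.22,-0.07,0.195,0,-3.3,0],
    [1,-0.26,-0.07,0.23,0,-3.9,0],
    [1,-0.3,-0.07,0.265,0,-4.5,0],
    [1,-0.34,-0.07,0.3,0,-5.1,0],
    [1,-0.38,-0.07,0.335,0,-5.7,0],
    [1,-0.42,-0.07,0.37,0,-6.3,0],
    [1,-0.46,-0.07,0.405,0,-6.9,0]
  ]
}}

```text
clock: 1.6
eef_pos: [434.9, -47.2, 301.3]
tcp_rot: [-1.571, -0.0, -0.088]
contact_force: [1.0, -0.5, -0.8]
opening: 1.002
```

Emit:
{"method": "servo_tool", "body": {
  "motion": [
    [1,0.018,0,0.048,0,-0.2,0],
    [1,0.036,0,0.096,0,-0.4,0],
    [1,0.055,0,0.145,0,-0.6,0],
    [1,0.073,0,0.193,0,-0.8,0],
    [1,0.09,0,0.238,0,-0.97,0],
    [1,0.09,0,0.238,0,-0.97,0],
    [1,0.09,0,0.238,0,-0.97,0]
  ]
}}

```text
clock: 2.48
eef_pos: [545.3, 179.4, 300.7]
tcp_rot: [-1.572, 0.001, 0.078]
contact_force: [-0.3, 0.0, 0.6]
opening: 1.001
```

```bash
python3 - <<'E'
from h import *
s=r.sense();im=r.grab_frame("wrist");print(s["eef_pos"],s["tcp_rot"],s["wrist_torque"])
cv2.imwrite("pics/w1.png",im[:,:,::-1])
C=cam("wrist",s);print(proj(C,[546,182,212]))
E
```

```text
[545.34896731 179.37859183 300.71310143] [-1.57153200e+00  1.42599826e-03  7.78624511e-02] [ 0.04433911 -0.01887869 -0.02328836]
[318.04644266 203.99669366]
```

View pics/w1.png

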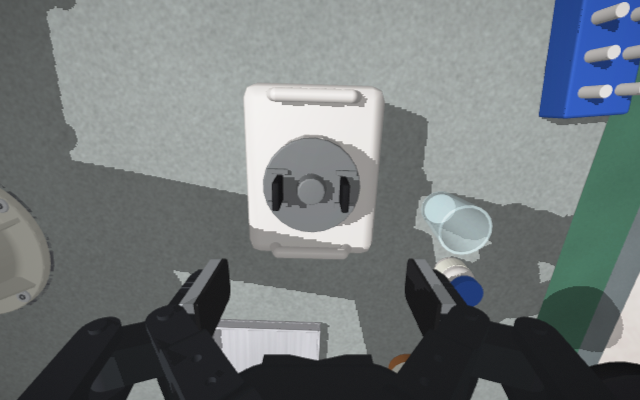

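The wrist picture shows the cover disc spanning columns 263–359 and rows 138–231. The boss is at about (311,190) and the tabs at about (277,193) and (346,194). I'll zoom in once to refine these.

```bash
python3 - <<'E'
import cv2
im=cv2.imread("pics/w1.png");cv2.imwrite("pics/w1c.png",cv2.resize(im[130:240,240:390],None,fx=5,fy=5,interpolation=cv2.INTER_CUBIC))
E
```

```text
(no output)
```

View pics/w1c.png

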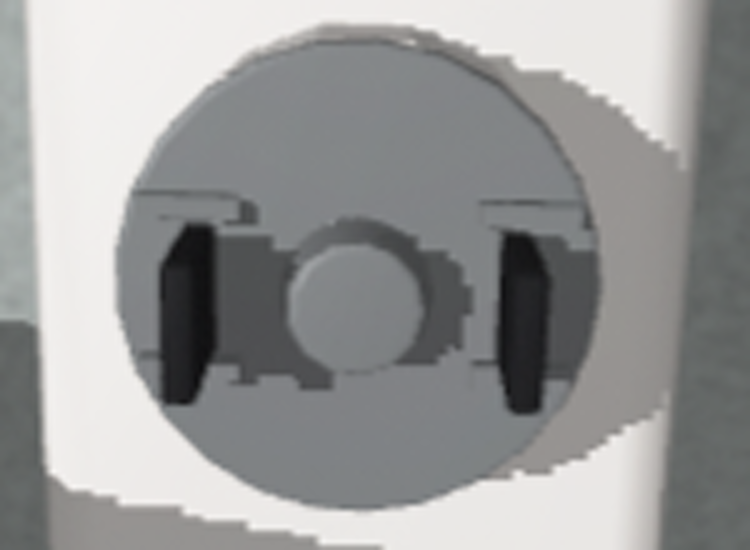

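```bash
python3 - <<'E'
from h import *
np.set_printoptions(precision=1,suppress=True)
s=r.sense();C=cam("wrist",s)
a,b=onz(C,(275.2,196.6),212),onz(C,(347,198.4),212)
print(a,b,(a+b)/2,np.degrees(np.arctan2(*(b-a)[1::-1])),np.linalg.norm(b-a),onz(C,(311.2,191.6),194),onz(C,(311.6,185),180))
print(s["eef_pos"],s["tcp_rot"],s["opening"])
E
```

```text
[511.7 185.1 212. ] [568.6 188.  212. ] [540.1 186.5 212. ] 2.9129555988939164 57.01188789266772 [539.9 186.3 194. ] [539.8 188.5 180. ]
[545.3 179.  301. ] [-1.6  0.   0.1] 1.0001745542255456
```

Emit:
{"method": "servo_tool", "body": {
  "motion": [
    [1,-0.002,0.02,0.004,0,0.1,0],
    [1,-0.0047,0.05,0.0084,0,0.155,0],
    [1,-0.0047,0.075,0.0084,0,0.155,0],
    [1,-0.0047,0.095,0.0084,0,0.155,0],
    [1,-0.0047,0.11,0.0084,0,0.155,0],
    [1,-0.0047,0.117,0.0084,0,0.155,0],
    [1,-0.0047,0.117,0.0084,0,0.155,0]
  ]
}}

```text
clock: 3.4
eef_pos: [540.6, 187.5, 184.3]
tcp_rot: [-1.571, 0.0, 0.05]
contact_force: [-0.7, -0.2, 0.1]
opening: 1.0
```

```bash
python3 - <<'E'
from h import *
s=r.sense();im=r.grab_frame("wrist");print(s["eef_pos"],s["tcp_rot"],s["wrist_torque"],s["contact_force"])
b=r.grab_frame("side")[200:310,230:370]
cv2.imwrite("pics/w2.png",np.hstack([cv2.resize(im[150:350,170:470],(600,400)),cv2.resize(b,(200,400))[:,:]])[:,:,::-1])
E
```

```text
[540.59189121 187.49610397 184.27461112] [-1.57091099e+00  2.69396972e-04  5.00380021e-02] [ 0.07073173  0.03926559 -0.01828829] [-0.74850367 -0.19423057  0.14552189]
```

View pics/w2.png

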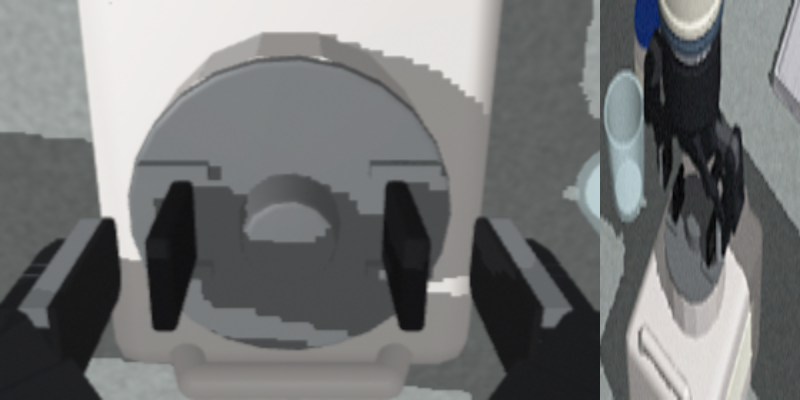

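The jaws straddle the two tabs, with the left gap (30 px) smaller than the right (42 px). I'll shift about 1.2 mm along −x and close.

Emit:
{"method": "servo_tool", "body": {
  "motion": [
    [1,-0.0012,0,0,0,0,0],
    [0.3,-0.0012,0,0,0,0,0],
    [0.3,-0.0012,0,0,0,0,0],
    [-1,-0.0012,0,0,0,0,0],
    [-1,-0.0012,0,0,0,0,0],
    [-1,-0.0012,0,0,0,0,0],
    [-1,-0.0012,0,0,0,0,0],
    [-1,-0.0012,0,0,0,0,0]
  ],
  "grip_force": 35
}}

```text
clock: 4.5
eef_pos: [539.5, 188.0, 186.3]
tcp_rot: [-1.57, -0.001, 0.051]
contact_force: [-6.8, -2.1, 18.3]
opening: 0.541
```

```bash
python3 - <<'E'
from h import *
s=r.sense();im=r.grab_frame("wrist");print(s["eef_pos"],s["tcp_rot"],s["wrist_torque"],s["contact_force"],s["opening"])
cv2.imwrite("pics/w3.png",cv2.resize(im[150:350,170:470],(600,400))[:,:,::-1])
E
```

```text
[539.46516593 188.02302762 186.31595799] [-1.57029756e+00 -6.05085926e-04  5.05615679e-02] [-0.22216307  1.1955091   0.03719181] [-6.81945571 -2.08737536 18.33768317] 0.5409257294357868
```

View pics/w3.png

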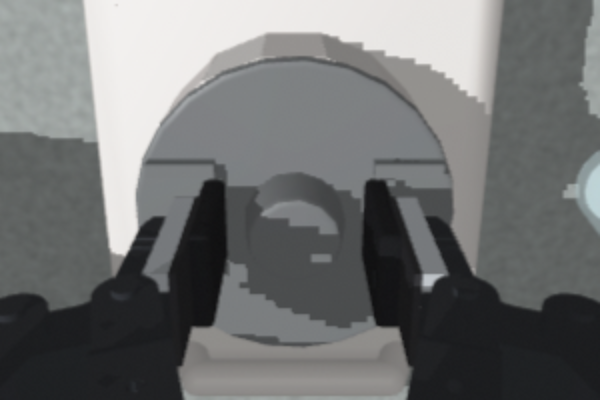

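Both tabs are held between the pads (opening 0.54). The fingertips bear on the cover with 18 N, so I'll ease up and relieve the side force.

Emit:
{"method": "servo_tool", "body": {
  "motion": [
    [-1,-0.0004,-0.0007,-0.0001,0,0,0],
    [-1,-0.0008,-0.0014,-0.0002,0,0,0],
    [-1,-0.0008,-0.0014,-0.0002,0,0,0]
  ]
}}

```text
clock: 4.92
eef_pos: [539.3, 188.0, 186.5]
tcp_rot: [-1.57, -0.002, 0.051]
contact_force: [-0.4, 1.4, 7.3]
opening: 0.538
```

```bash
cat >p.py <<'E'
from h import *
s=r.sense();np.set_printoptions(precision=3,suppress=True);print(s["clock"],s["eef_pos"],np.degrees(s["tcp_rot"]),s["wrist_torque"],s["contact_force"],s["opening"])
E
python3 p.py
```

```text
4.925 [539.312 187.961 186.512] [-89.959  -0.093   2.896] [ 0.221  0.044 -0.018] [-0.418  1.428  7.347] 0.5378664305213564
```

Emit:
{"method": "servo_tool", "body": {
  "motion": [
    [-1,0,0,0,0,-0.1,0],
    [-1,0,0,0,0,-0.2,0],
    [-1,0,0,0,0,-0.3,0],
    [-1,0,0,0,0,-0.4,0],
    [-1,0,0,0,0,-0.4,0]
  ]
}}

```text
clock: 5.55
eef_pos: [539.4, 187.8, 186.5]
tcp_rot: [-1.57, -0.002, 0.12]
contact_force: [-1.2, 0.3, 7.7]
opening: 0.543
```

```bash
python3 p.py
```

```text
5.55 [539.377 187.824 186.533] [-89.973  -0.093   6.892] [ 0.093  0.048 -0.167] [-1.176  0.257  7.733] 0.5432444649389148
```

Emit:
{"method": "servo_tool", "body": {
  "motion": [
    [-1,0,0,0,0,-0.1,0],
    [-1,0,0,0,0,-0.2,0],
    [-1,0,0,0,0,-0.3,0],
    [-1,0,0,0,0,-0.3,0]
  ]
}}

```text
clock: 6.05
eef_pos: [539.4, 187.8, 186.5]
tcp_rot: [-1.57, -0.002, 0.173]
contact_force: [0.4, -0.2, 7.4]
opening: 0.537
```

```bash
python3 p.py
```

```text
6.05 [539.379 187.804 186.521] [-89.978  -0.094   9.89 ] [ 0.043  0.017 -0.143] [ 0.414 -0.238  7.39 ] 0.53701862292128
```

The cap turns freely with constant friction torque of about 0.15 N m. I'll go on to 30°.

Emit:
{"method": "servo_tool", "body": {
  "motion": [
    [-1,0,0,0,0,-0.2,0],
    [-1,0,0,0,0,-0.45,0],
    [-1,0,0,0,0,-0.7,0],
    [-1,0,0,0,0,-0.95,0],
    [-1,0,0,0,0,-1.2,0],
    [-1,0,0,0,0,-1.45,0],
    [-1,0,0,0,0,-1.7,0],
    [-1,0,0,0,0,-1.95,0],
    [-1,0,0,0,0,-2.15,0],
    [-1,0,0,0,0,-2.3,0],
    [-1,0,0,0,0,-2.3,0]
  ]
}}

```text
clock: 7.42
eef_pos: [539.4, 187.8, 186.5]
tcp_rot: [-1.571, -0.002, 0.574]
contact_force: [-0.1, -0.4, 7.6]
opening: 0.537
```

```bash
python3 p.py; python3 - <<'E'
from h import *
im=r.grab_frame("wrist");cv2.imwrite("pics/w4.png",cv2.resize(im[150:350,170:470],(600,400))[:,:,::-1])
E
```

```text
7.425 [539.4   187.772 186.529] [-90.022  -0.095  32.902] [ 0.01   0.013 -0.097] [-0.116 -0.419  7.57 ] 0.5366764879109379
```

View pics/w4.png

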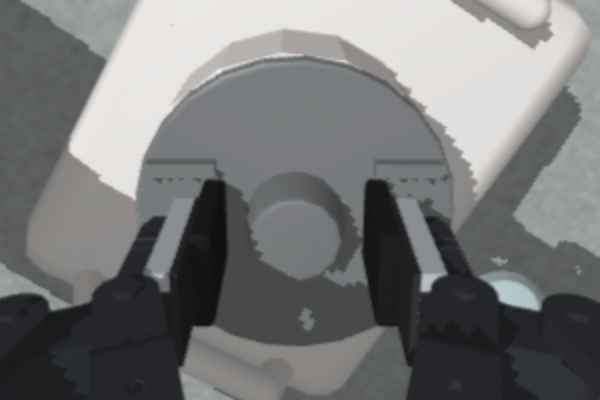

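The cap has turned 30° with the gripper and the tabs are still squeezed. Now I'll feel for the stop in small steps.

Emit:
{"method": "servo_tool", "body": {
  "motion": [
    [-1,0,0,0,0,-0.15,0],
    [-1,0,0,0,0,-0.3,0],
    [-1,0,0,0,0,-0.45,0],
    [-1,0,0,0,0,-0.55,0],
    [-1,0,0,0,0,-0.55,0]
  ]
}}

```text
clock: 8.1
eef_pos: [539.4, 187.8, 186.5]
tcp_rot: [-1.571, -0.002, 0.67]
contact_force: [0.1, 0.2, 7.2]
opening: 0.544
```

```bash
python3 p.py
```

```text
8.1 [539.399 187.778 186.521] [-90.03   -0.093  38.391] [ 0.016  0.014 -0.078] [0.112 0.195 7.189] 0.5443027081480826
```

Emit:
{"method": "servo_tool", "body": {
  "motion": [
    [-1,0,0,0,0,-0.12,0],
    [-1,0,0,0,0,-0.24,0],
    [-1,0,0,0,0,-0.24,0]
  ]
}}

```text
clock: 8.48
eef_pos: [539.4, 187.8, 186.6]
tcp_rot: [-1.571, -0.002, 0.712]
contact_force: [0.1, -0.1, 6.9]
opening: 0.538
```

```bash
python3 p.py
```

```text
8.475 [539.424 187.768 186.553] [-90.036  -0.094  40.794] [ 0.058  0.113 -0.121] [ 0.097 -0.057  6.939] 0.5383013322430258
```

Emit:
{"method": "servo_tool", "body": {
  "motion": [
    [-1,0,0,0,0,-0.12,0],
    [-1,0,0,0,0,-0.24,0],
    [-1,0,0,0,0,-0.24,0]
  ]
}}

```text
clock: 8.85
eef_pos: [539.4, 187.8, 186.5]
tcp_rot: [-1.571, -0.002, 0.754]
contact_force: [0.1, -0.1, 6.5]
opening: 0.54
```

```bash
python3 p.py
```

```text
8.85 [539.418 187.788 186.545] [-90.037  -0.092  43.193] [ 0.068  0.05  -0.104] [ 0.062 -0.055  6.485] 0.5403519513394154
```

Emit:
{"method": "servo_tool", "body": {
  "motion": [
    [-1,0,0,0,0,-0.12,0],
    [-1,0,0,0,0,-0.24,0],
    [-1,0,0,0,0,-0.24,0]
  ]
}}

```text
clock: 9.22
eef_pos: [539.4, 187.8, 186.5]
tcp_rot: [-1.571, -0.002, 0.796]
contact_force: [-0.8, -0.3, 8.0]
opening: 0.542
```

```bash
python3 p.py
```

```text
9.225 [539.39  187.79  186.514] [-90.04   -0.087  45.595] [ 0.042  0.087 -0.15 ] [-0.773 -0.343  7.971] 0.5417844060681891
```

Emit:
{"method": "servo_tool", "body": {
  "motion": [
    [-1,0,0,0,0,-0.08,0],
    [-1,0,0,0,0,-0.16,0],
    [-1,0,0,0,0,-0.16,0]
  ]
}}

```text
clock: 9.6
eef_pos: [539.4, 187.8, 186.5]
tcp_rot: [-1.572, -0.001, 0.823]
contact_force: [-0.7, -0.5, 7.1]
opening: 0.543
```

```bash
python3 p.py
```

```text
9.6 [539.375 187.752 186.52 ] [-90.041  -0.084  47.18 ] [ 0.031  0.045 -0.203] [-0.682 -0.527  7.08 ] 0.5426116433325334
```

Emit:
{"method": "servo_tool", "body": {
  "motion": [
    [-1,0,0,0,0,-0.05,0],
    [-1,0,0,0,0,-0.1,0],
    [-1,0,0,0,0,-0.1,0]
  ]
}}

```text
clock: 9.98
eef_pos: [539.2, 187.7, 186.5]
tcp_rot: [-1.571, -0.001, 0.841]
contact_force: [-0.9, -0.5, 7.4]
opening: 0.536
```

```bash
python3 p.py
```

```text
9.975 [539.222 187.741 186.532] [-90.03   -0.07   48.168] [ 0.056  0.139 -0.339] [-0.9   -0.474  7.433] 0.536039556696659
```

The torque climbed from about 0.1 to 0.34 N m over the last 2.5°, so this is the stop, about 1° past first touch. I'll back off slightly and try a small lift.

Emit:
{"method": "servo_tool", "body": {
  "motion": [
    [-1,0,0,0,0,0.08,0],
    [-1,0,0,0,0,0.08,0],
    [-1,0,-0.001,0,0,0.08,0],
    [-1,0,-0.002,0,0,0.08,0],
    [-1,0,-0.003,0,0,0.08,0],
    [-1,0,-0.004,0,0,0.08,0],
    [-1,0,-0.004,0,0,0.08,0]
  ]
}}

```text
clock: 10.85
eef_pos: [538.6, 187.6, 189.7]
tcp_rot: [-1.571, 0.0, 0.827]
contact_force: [-1.2, -0.1, -2.8]
opening: 0.539
```

```bash
python3 p.py
```

```text
10.85 [538.648 187.553 189.66 ] [-89.999   0.005  47.397] [ 0.006 -0.002  0.007] [-1.196 -0.138 -2.777] 0.5391244674099753
```

Emit:
{"method": "servo_tool", "body": {
  "motion": [
    [-1,0,-0.001,0,0,0,0],
    [-1,0,-0.002,0,0,0,0],
    [-1,0,-0.002,0,0,0,0]
  ]
}}

```text
clock: 11.22
eef_pos: [538.7, 187.6, 191.8]
tcp_rot: [-1.571, -0.0, 0.827]
contact_force: [0.1, 0.5, -1.1]
opening: 0.537
```

```bash
python3 p.py
```

```text
11.225 [538.735 187.579 191.827] [-90.007  -0.011  47.397] [-0.003 -0.041 -0.054] [ 0.066  0.483 -1.051] 0.5368091695460618
```

It is free, carrying only the cap's weight. Lifting straight up.

Emit:
{"method": "servo_tool", "body": {
  "motion": [
    [-1,0,-0.004,0,0,0,0],
    [-1,0,-0.009,0,0,0,0],
    [-1,0,-0.015,0,0,0,0],
    [-1,0,-0.022,0,0,0,0],
    [-1,0,-0.03,0,0,0,0],
    [-1,0,-0.04,0,0,0,0],
    [-1,0,-0.052,0,0,0,0],
    [-1,0,-0.066,0,0,0,0],
    [-1,0,-0.08,0,0,0,0],
    [-1,0,-0.08,0,0,0,0],
    [-1,0,-0.08,0,0,0,0]
  ]
}}

```text
clock: 12.6
eef_pos: [538.5, 187.5, 271.5]
tcp_rot: [-1.571, 0.0, 0.827]
contact_force: [-0.3, 0.4, -2.1]
opening: 0.536
```

```bash
python3 p.py;  python3 - <<'E'
from h import *
im=r.grab_frame("side");cv2.imwrite("pics/s5.png",cv2.resize(im[90:340,180:480],None,fx=2,fy=2)[:,:,::-1])
E
```

```text
12.6 [538.47  187.485 271.46 ] [-89.991   0.016  47.396] [ 0.02   0.023 -0.01 ] [-0.266  0.398 -2.118] 0.5356493609567862
```

View pics/s5.png

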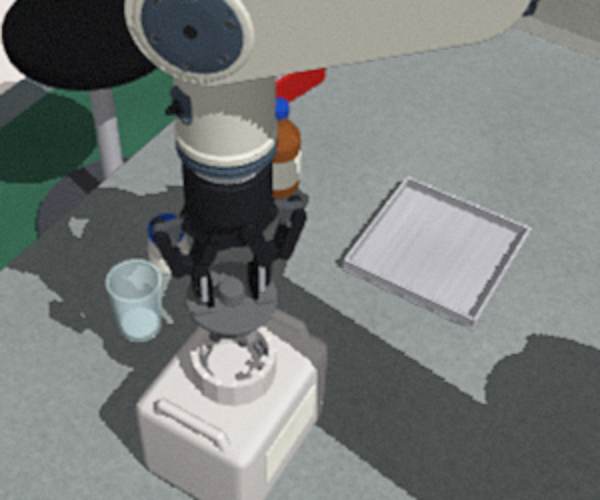

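The cap is off and hangs level above the neck. I'll carry it over to the tray.

Emit:
{"method": "servo_tool", "body": {
  "motion": [
    [-1,-0.012,0,-0.008,0,0,0],
    [-1,-0.037,0,-0.025,0,0,0],
    [-1,-0.07,0,-0.047,0,0,0],
    [-1,-0.107,0,-0.072,0,0,0],
    [-1,-0.145,0,-0.098,0,0,0],
    [-1,-0.183,0,-0.123,0,0,0],
    [-1,-0.22,0,-0.148,0,0,0],
    [-1,-0.255,0,-0.172,0,0,0],
    [-1,-0.286,0,-0.193,0,0,0],
    [-1,-0.308,0,-0.208,0,0,0],
    [-1,-0.32,0,-0.216,0,0,0],
    [-1,-0.323,0,-0.218,0,0,0]
  ]
}}

```text
clock: 14.15
eef_pos: [480.0, -198.3, 271.5]
tcp_rot: [-1.57, 0.0, 0.826]
contact_force: [-0.4, 0.5, -2.3]
opening: 0.537
```

Emit:
{"method": "servo_tool", "body": {
  "motion": [
    [-1,0,0.02,0,0,0,0],
    [-1,0,0.05,0,0,0,0],
    [-1,0,0.08,0,0,0,0],
    [-1,0,0.11,0,0,0,0],
    [-1,0,0.135,0,0,0,0],
    [-1,0,0.15,0,0,0,0],
    [-1,0,0.155,0,0,0,0],
    [-1,0,0.155,0,0,0,0]
  ]
}}

```text
clock: 15.15
eef_pos: [480.8, -197.7, 117.0]
tcp_rot: [-1.571, -0.0, 0.827]
contact_force: [0.6, -0.2, -1.8]
opening: 0.539
```

```bash
python3 p.py;  python3 - <<'E'
from h import *
a=r.grab_frame("side");b=r.grab_frame("scene");cv2.imwrite("pics/s6.png",np.hstack([cv2.resize(a[110:290,310:510],(400,360)),cv2.resize(b[140:320,130:330],(400,360))])[:,:,::-1])
E
```

```text
15.15 [ 480.791 -197.686  116.999] [-90.017  -0.008  47.409] [-0.006  0.024 -0.001] [ 0.551 -0.19  -1.756] 0.5386000794198439
```

View pics/s6.png

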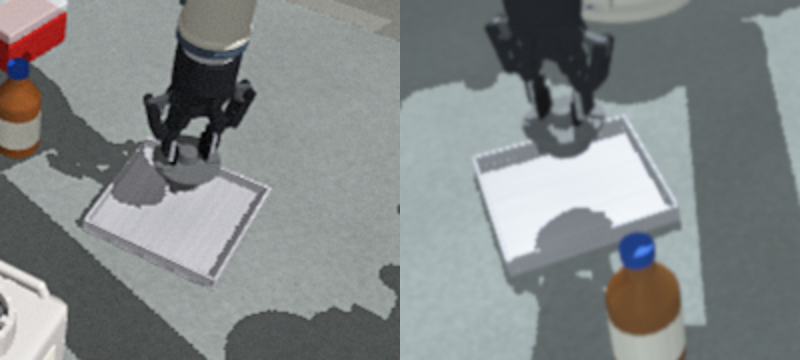

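The cap hangs over the middle of the tray in both views. Lowering it.

Emit:
{"method": "servo_tool", "body": {
  "motion": [
    [-1,0,0.01,0,0,0,0],
    [-1,0,0.025,0,0,0,0],
    [-1,0,0.04,0,0,0,0],
    [-1,0,0.052,0,0,0,0],
    [-1,0,0.06,0,0,0,0],
    [-1,0,0.064,0,0,0,0],
    [-1,0,0.065,0,0,0,0],
    [-1,0,0.066,0,0,0,0],
    [-1,0,0.067,0,0,0,0],
    [-1,0,0.067,0,0,0,0]
  ]
}}

```text
clock: 16.5
eef_pos: [480.5, -197.8, 49.8]
tcp_rot: [-1.571, -0.0, 0.827]
contact_force: [-0.2, 1.3, -1.6]
opening: 0.537
```

```bash
python3 p.py
```

```text
16.5 [ 480.546 -197.797   49.811] [-90.014  -0.006  47.393] [-0.02   0.087  0.033] [-0.221  1.254 -1.554] 0.5365310159471577
```

Emit:
{"method": "servo_tool", "body": {
  "motion": [
    [-1,0,0.0005,0,0,0,0],
    [-1,0,0.001,0,0,0,0],
    [-1,0,0.0015,0,0,0,0],
    [-1,0,0.002,0,0,0,0],
    [-1,0,0.002,0,0,0,0]
  ]
}}

```text
clock: 17.12
eef_pos: [480.6, -197.9, 48.5]
tcp_rot: [-1.571, -0.0, 0.827]
contact_force: [-3.1, 0.9, 12.1]
opening: 0.536
```

```bash
python3 p.py
```

```text
17.125 [ 480.574 -197.855   48.529] [-90.014  -0.003  47.394] [ 0.202  0.555 -0.012] [-3.107  0.884 12.084] 0.5358051767094537
```

The plug is down at the predicted height. I'll ease the load and open gradually.

Emit:
{"method": "servo_tool", "body": {
  "motion": [
    [-1,0,-0.0008,0,0,0,0],
    [-1,0,-0.0008,0,0,0,0],
    [0.15,0,-0.0008,0,0,0,0],
    [0.25,0,-0.0008,0,0,0,0],
    [0.4,0,-0.0008,0,0,0,0],
    [0.6,0,-0.0008,0,0,0,0],
    [1,0,-0.0008,0,0,0,0],
    [1,0,-0.0008,0,0,0,0],
    [1,0,-0.0008,0,0,0,0],
    [1,0,-0.0008,0,0,0,0]
  ]
}}

```text
clock: 18.38
eef_pos: [480.5, -197.8, 48.5]
tcp_rot: [-1.571, -0.0, 0.827]
contact_force: [-0.5, 0.2, 0.3]
opening: 0.999
```

```bash
python3 p.py
```

```text
18.375 [ 480.493 -197.774   48.502] [-90.001  -0.001  47.394] [-0.012  0.002 -0.013] [-0.47   0.151  0.321] 0.998622024137863
```

Emit:
{"method": "servo_tool", "body": {
  "motion": [
    [1,0,-0.01,0,0,0,0],
    [1,0,-0.03,0,0,0,0],
    [1,0,-0.06,0,0,0,0],
    [1,0,-0.1,0,0,0,0],
    [1,0,-0.14,0,0,0,0],
    [1,0,-0.17,0,0,0,0],
    [1,0,-0.18,0,0,0,0],
    [1,0,-0.18,0,0,0,0]
  ]
}}

```text
clock: 19.38
eef_pos: [480.5, -197.8, 228.7]
tcp_rot: [-1.572, -0.0, 0.827]
contact_force: [-0.3, -0.3, 0.6]
opening: 1.002
```

```bash
python3 p.py;  python3 - <<'E'
from h import *
a=r.grab_frame("side");b=r.grab_frame("wrist");cv2.imwrite("pics/s7.png",np.hstack([cv2.resize(a[110:290,310:510],(400,360)),cv2.resize(b[100:300,217:439],(400,360))])[:,:,::-1])
C=cam("wrist",r.sense());print(proj(C,[480.5,-197.8,56]),proj(cam("side"),[480.5,-197.8,56]))
E
```

```text
19.375 [ 480.502 -197.821  228.709] [-90.046  -0.015  47.393] [-0.071  0.055  0.047] [-0.31  -0.304  0.58 ] 1.0022515488351245
[317.53789849 183.1030186 ] [400.55696084 203.18860086]
```

View pics/s7.png

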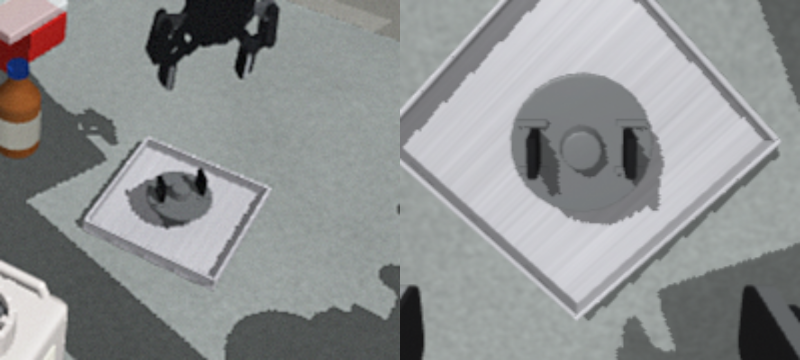

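The cap stands upright near the tray's centre with both tabs out: the boss is at crop pixel (583,151), with tabs either side at 533 and 630. The gripper is clear, so I'm handing in.

```bash
python3 -c "
from rig import r
print(r.sign_off())"
```

```text
the job is handed in; nothing more can be done
None
```

I opened the canister, set the cap upright in the steel tray and handed the job in at about 19.5 s of the 67 s allowed. The hand-in gave no verdict.

- **Turning:** I squeezed the tabs with 35 N and turned the cap anticlockwise until torque rose from about 0.1 to 0.34 N m, about 45° from the start. That was roughly 1° past first touch of the stop. I then backed off about 0.8°.
- **Lifting:** The cap came off with no more than about 3 N of upward pull.
- **Setting down:** I lowered it to about 12 N of contact on the tray floor, eased off, opened the jaws and withdrew.

**Last checks:**
- The final picture shows the cap upright, within a few millimetres of the tray's centre.
- Both tabs look sprung out, judged by eye. I did not measure their spacing.
- The gripper was well clear, with contact force near zero.
- The amber bottle showed no visible movement. I did not check the beaker and jar in the last picture, but the arm never went near them after the grasp.

One thing was off along the way. When the jaws closed, the fingertips pressed on the cap's cover with 18 N, bearing on the neck rim rather than the lock. I eased that to about 7 N before turning.

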